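# Set the tube heater's push-to-turn timer and start it

## Robot

A 7-joint arm with a two-finger parallel gripper is mounted at the origin on the work surface. World frame = base frame: x ahead of the robot, y to its left, z up, the work surface at z = 0. Lengths are in m, angles in rad, forces in N, time in s.
With the tool pointing down it reaches from about 0.425 to 1.025 m from the base axis. Payload 9.4 kg.
Tool frame: the origin (TCP) lies midway between the tips of the shut fingers; the grasp point (between the pads) lies 19 mm behind it (bot.grip_depth is the distance from the TCP to the grasp point, in m); x points along the fingers, y is the direction in which the jaws open and shut, and the axes are right-handed (so a half turn about x gives the same grasp; the last joint's range is limited). The gripper opens to 93 mm and grips with 3 to 60 N. Pads are 15 mm wide; open, the fingers measure 128 mm over their backs; the gripper's body (75 mm by 188 mm) begins 65 mm behind the grasp point.
Start: joints at [-1.249, 0.599, -0.003, 1.599, 0.002, 0.943, -0.08], TCP at [0.282, 0.668, 0.219] pointing down, gripper open.
Joint ranges: [-2.57, 2.57], [-0.35, 1.97], [-1.29, 1.29], [0.11, 2.56], [-1.05, 4.19], [0.11, 1.86], [-2.63, 2.63]. Speed limits (rad/s): [2.22, 2.22, 3.01, 3.01, 3.14, 3.14, 3.14].

## Interface

Orientations are given as a 3x3 rotation matrix whose columns are the frame's x, y, z axes.
In Python, from bench import bot, imaging, workorder gives the robot as it stands.
- The arm moves only by the shell command python3 -m jog 'ROWS'. ROWS is JSON, a list that holds one entry, the list of rows, each a list of 5 numbers: the opening, from 0 (shut) to 1 (fully open), then the shift along the tool's x, y, z in m, then the turn about the tool's x in rad. A call has 1 to 8 rows; each row is the pose to reach, as a shift and turn from the pose commanded when the call began, along the tool's axes at that moment; what a row does not reach only later rows make up. A row lasts 1/12 s, in which the tool goes at most 41.7 mm and 7.16 degrees, less where a joint would pass 70% of its speed; a pose out of reach is approached as far as the arm can. A call with a gripper value outside its range is refused whole. The fingers move at their own pace and stop on an object; the grip force is fixed at half the most. Time passes only in rows, so rows that repeat a pose let the fingers close. It gives the time, the measured TCP pose, the force and the opening at its end, in the units of the state.
- bot.sense(): the state, without advancing time (a new reading comes with each control period).
- imaging.read_camera(name): name is "scene" or "top"; returns (picture, depth): 400x640x3 uint8, red, green, blue; 400x640 float32, m along the optical axis (not along the pixel's ray), 0 where there is no reading.
- imaging.get_calibration(name): a dict with "intrinsics" (3x3 intrinsics, pixels), "R" (3x3) and "t" (3): a world point X has camera coordinates R X + t. Camera axes: x right, y down, z forward; pixel columns grow to the right and rows downward; lengths in m; the calibration is good to about 2 mm. A picture is of the moment at which its call begins. get_calibration takes no time and is no camera call.
- workorder.finish_job(): hands the job in, once; it reports no verdict.
The state is a dict: "time_s": time; "joints": joint angles; "joint_velocities": joint speeds; "joint_efforts": joint torques, N m; "eef_pos": TCP position; "tool_rot": TCP orientation; "force": force on the tool from outside, world axes, zero at the start; "moment": the same for the moment, N m; "gripper_width": finger opening in m.
Only numpy, scipy, OpenCV 4.12 (cv2) and the standard library are available. Lean on these libraries where they do the work, as an engineer would, in place of code of your own. Each camera call takes 0.05 s, during which the arm holds its last target.

## Task

Set the tube heater's timer to exactly four clicks clockwise from off: the dial only turns while its cap is pushed right down, so press it to its stop by feel without leaning hard on it, turn, and let the cap spring back up. Then press the start button right down and let go. Leave the bottle, the jar and the rack undisturbed.

Things in the scene. Friction and masses are not known exactly. Their poses are not given: they have to be found in the camera images.
- heater: White bench-top tube heater, fixed to the bench: 220 (its x) x 270 (its y) x 75 mm high, origin at the centre of its underside, z up, its front (-x) faces the robot. On its flat top (75 mm above the origin): the dial at x -50, y +58 mm and the start button at x -50, y -62 mm; behind them (x +5 to +95, y -80 to +80 mm) an aluminium block with capped tubes, at most 32 mm above the top.
- cap_grip (a point): Centre of the dial's grip bar (half-way up). The cap: a grey disc 56 mm in diameter, 6 mm thick, its underside 8 mm and its upper face 14 mm above the heater's top; on it a black bar 46 mm long (x of this point), 14 mm thick (y), 32 mm high, top 46 mm above the heater's top, this point 30 mm above it. A white line on the bar runs to its pointer end (-x of this point). Vertical axis. When the dial is off the pointer is towards the heater's -x, at the long tick.
- cap_pointer (a point): Point inside the bar's pointer end, 23 mm from the dial's axis, 30 mm above the heater's top.
- dial (a joint): Angle of the dial in rad, 0 = off, growing clockwise seen from above. 12 click positions 0.524 rad (30 degrees) apart (four clicks = 2.094), one end stop at off and one at 5.85. About 0.08 N m carry it over each click; left free it snaps to the nearest click position. While the cap stands up, or is only half down, the dial is locked.
- cap (a joint): Press depth of the cap in m: 0 = up, 0.006 = fully down on a hard stop. The spring takes about 4 N to begin and 8 N fully down; the lock is free from about 5 mm. Keep the downward load between about 9 and 20 N while turning; over about 30 N damages the bearing.
- bearing (a joint): How far, in m, the dial's bearing is forced down under the whole dial: 0 up to 10 N of downward load on the cap, then 1 mm for each further 80 N; above 0.00025 (30 N) it is damaged.
- start (a joint): Press depth of the start button in m: 0 = out, 0.006 = fully down (5 N), springs back.
- start_top (a point): Centre of the top face of the round start button, 28 mm in diameter.
- reagent: Bystander: amber bottle with blue cap, 64 mm in diameter, 150 mm high, origin at the centre of its underside.
- jar: Bystander: amber jar with blue cap, 56 mm in diameter, 85 mm high, origin at the centre of its underside.
- rack: Bystander: empty white tube rack, 60 x 160 x 30 mm, origin at the centre of its underside.

How it is judged:
By the outcome, as a careful person would: the job done as asked, in the order asked, and still so for the second after the job is handed in, with the robot touching nothing.
It also fails if it takes over 72 s, if anything falls off the work surface, if the arm or the gripper's body presses on something with over 40 N, if the wrist force passes 120 N, or if a joint passes its speed limit or range.

## Working session

There is one attempt and no reset: what is moved stays moved. The work goes in short steps, Python scripts to look and compute and a shell command to move; the robot and the scene stay as the last step left them, time stands still between calls to the robot, and variables do not carry over. Pictures are saved under pics/ and viewed, and the job is handed in when it is done.

```bash
ls; mkdir -p pics; python3 - <<'E'
from bench import bot, imaging
import cv2,numpy as np
for n in("scene","top"):
    p,d=imaging.read_camera(n); cv2.imwrite(f"pics/{n}0.png",p[:,:,::-1]); np.savez(f"pics/{n}0.npz",p=p,d=d)
    c=imaging.get_calibration(n); print(n,c)
s=bot.sense(); print({k:np.round(v,4).tolist() for k,v in s.items()}, bot.grip_depth)
E
```

```text
pics
scene {'intrinsics': array([[402.40927668,   0.        , 315.6448381 ],
       [  0.        , 402.40927668, 196.98026844],
       [  0.        ,   0.        ,   1.        ]]), 'R': array([[ 0.07991891,  0.9967927 , -0.00415725],
       [ 0.66926954, -0.0567492 , -0.74084939],
       [-0.73870918,  0.05642555, -0.67165832]]), 't': array([-0.06732537, -0.35277589,  1.55359266])}
top {'intrinsics': array([[423.87178014,   0.        , 319.23881769],
       [  0.        , 423.87178014, 201.77328484],
       [  0.        ,   0.        ,   1.        ]]), 'R': array([[-0.00486652, -0.99986933, -0.01541535],
       [-0.99167132,  0.00680951, -0.12861426],
       [ 0.12870242,  0.01466105, -0.99157488]]), 't': array([0.04763684, 0.63091168, 1.01945467])}
{'time_s': 0.1, 'joints': [-1.2487, 0.6, -0.0026, 1.6, 0.0018, 0.9429, -0.0798], 'joint_velocities': [0.0004, -0.0001, 0.0008, -0.0028, -0.0007, 0.0004, -0.0011], 'joint_efforts': [0.0045, -76.6556, 1.5022, -25.2931, -0.0522, 0.0136, 0.0001], 'eef_pos': [0.2814, 0.6677, 0.2178], 'tool_rot': [[-0.0004, 0.3883, 0.9215], [-0.0013, 0.9215, -0.3883], [-1.0, -0.0014, 0.0001]], 'force': [0.5801, 0.5825, -0.3925], 'moment': [-0.0004, -0.0037, 0.0292], 'gripper_width': 0.0932} 0.0188
```

View pics/scene0.png

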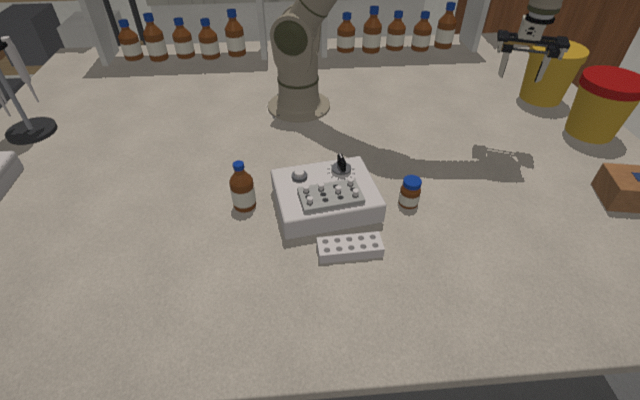

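View pics/top0.png

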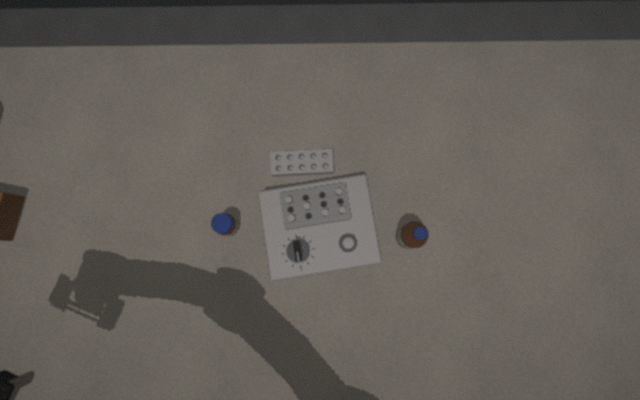

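The top view shows the heater at about (320,227), with the dial at (298,250) and the start button at (348,243). The jar is at (223,224), the bottle at (414,234) and the rack at (302,162). Next I'll measure them.

```bash
cat > h.py <<'E'
import numpy as np,cv2
from bench import bot, imaging
def ray(n,uv,z):
    c=imaging.get_calibration(n);R,t,K=c["R"],c["t"],c["intrinsics"]
    d=R.T@np.linalg.solve(K,[uv[0],uv[1],1]); o=-R.T@t
    return o+d*(z-o[2])/d[2]
def proj(n,X):
    c=imaging.get_calibration(n); q=c["intrinsics"]@(c["R"]@np.array(X)+c["t"]); return q[:2]/q[2]
E
python3 - <<'E'
from h import *
f=np.load("pics/top0.npz");p=f["p"];d=f["d"]
g=cv2.cvtColor(p,cv2.COLOR_RGB2GRAY)
c=imaging.get_calibration("top");K,R,t=c["intrinsics"],c["R"],c["t"]
u,v=np.meshgrid(np.arange(640),np.arange(400))
P=(np.stack([(u-K[0,2])/K[0,0]*d,(v-K[1,2])/K[1,1]*d,d],-1)-t)@R
z=P[...,2]
m=((z>.06)&(z<.15)&(u>250)&(u<390)&(v>165)&(v<290)&(d>0)).astype(np.uint8)
cs,_=cv2.findContours(m,0,1);k=max(cs,key=cv2.contourArea)
print(cv2.minAreaRect(k),np.median(z[m>0]))
b=cv2.boxPoints(cv2.minAreaRect(k)); Q=np.array([ray("top",q,.075) for q in b]);print(Q.round(4),np.linalg.norm(np.roll(Q,-1,0)-Q,axis=1),Q.mean(0))
x=p[215:285,260:385]; cv2.imwrite("pics/crop.png",cv2.resize(x[:,:,::-1],None,fx=6,fy=6,interpolation=cv2.INTER_CUBIC))
f=np.load("pics/scene0.npz");cv2.imwrite("pics/crops.png",cv2.resize(f["p"][145:240,265:390,::-1],None,fx=6,fy=6,interpolation=cv2.INTER_CUBIC))
E
```

```text
((318.8369140625, 226.78123474121094), (90.8821792602539, 112.93433380126953), 80.7066879272461) 0.07576623877966704
[[ 0.6542  0.1979  0.075 ]
 [ 0.6972 -0.0739  0.075 ]
 [ 0.4805 -0.1045  0.075 ]
 [ 0.439   0.1599  0.075 ]] [0.27520384 0.21882897 0.26766596 0.21851193] [0.56770355 0.04483546 0.075     ]
```

View pics/crop.png

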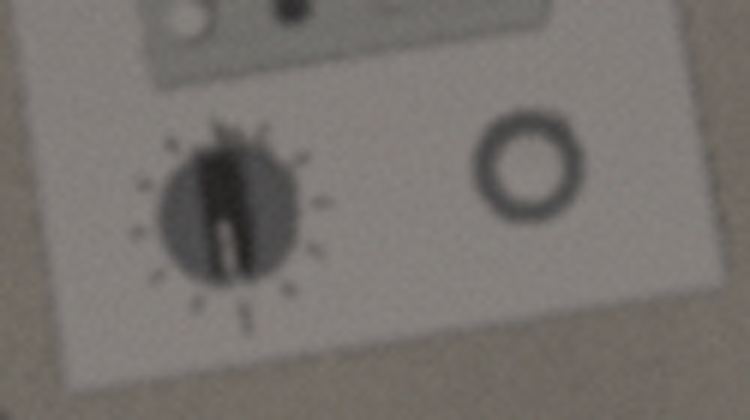

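View pics/crops.png

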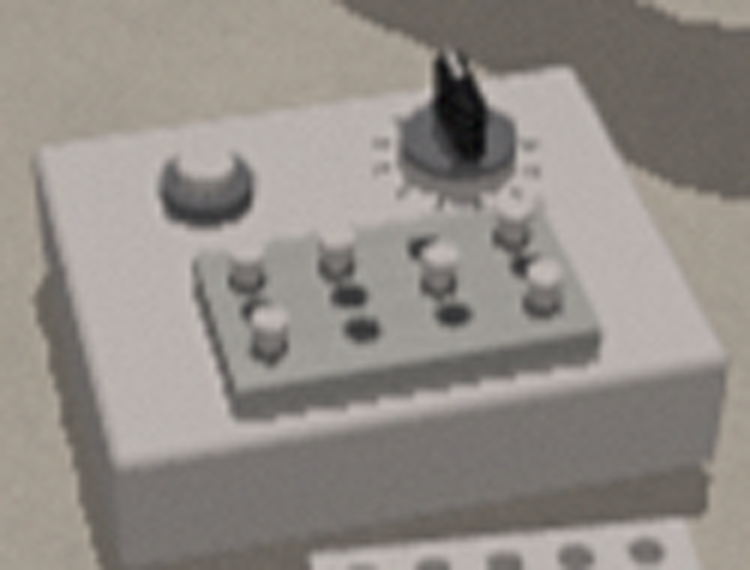

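The crops show the pointer at the long tick, so the dial is off. The disc centre is at about (298.3,250.5) px and the button centre at about (348,242.8) px.

```bash
python3 - <<'E'
from h import *
f=np.load("pics/top0.npz");p=f["p"];d=f["d"]
c=imaging.get_calibration("top");K,R,t=c["intrinsics"],c["R"],c["t"]
u,v=np.meshgrid(np.arange(640),np.arange(400))
P=(np.stack([(u-K[0,2])/K[0,0]*d,(v-K[1,2])/K[1,1]*d,d],-1)-t)@R
z=P[...,2]; g=p.max(2)
# heater top plane surface corners by brightness (white) 
hsv=cv2.cvtColor(p,cv2.COLOR_RGB2HSV)
dark=((g<105)&(u>284)&(u<313)&(v>234)&(v<264)).astype(np.uint8)
print("thr sample",g[230,360],g[250,290],g[250,298],g[242,340])
n,l,s,ce=cv2.connectedComponentsWithStats(dark); 
for i in range(1,n):
    if s[i,4]>20: print("dial",s[i],ce[i],ray("top",ce[i],.089))
bar=((g<55)&(u>284)&(u<313)&(v>234)&(v<264)).astype(np.uint8)
n,l,s,ce=cv2.connectedComponentsWithStats(bar)
for i in range(1,n): 
    if s[i,4]>8: print("bar",s[i],ce[i],ray("top",ce[i],.119))
ring=((g<115)&(u>335)&(u<361)&(v>230)&(v<256)).astype(np.uint8)
k=max(cv2.findContours(ring,0,1)[0],key=cv2.contourArea); print("ring",cv2.fitEllipse(k), ray("top",cv2.fitEllipse(k)[0],.075))
print("z btn",z[240:247,345:352].round(3)[::2]); print("z bar",z[240:262:2,296:301:1].round(3))
q=cv2.fitEllipse(k)[0]; print("btn .095",ray("top",q,.095))
# rect expectations from heater fit
Q=np.array([[0.6542,0.1979],[0.6972,-0.0739],[0.4805,-0.1045],[0.439,0.1599]])
yw=np.arctan2(*( (Q[0]+Q[1]-Q[2]-Q[3])[::-1]));
yy=Q[0]+Q[3]-Q[1]-Q[2]; yw2=np.arctan2(-yy[0],yy[1]); print("yaw",yw,yw2)
for w in (yw,yw2):
  C=Q.mean(0);Rz=np.array([[np.cos(w),-np.sin(w)],[np.sin(w),np.cos(w)]]);print(C+Rz@[-.05,.058],C+Rz@[-.05,-.062])
for nme,X in(("scene dial",None),):
  pass
m=(z>.02)&(d>0)&(v>130)&(v<300)&(u>180)&(u<460)
n,l,s,ce=cv2.connectedComponentsWithStats(m.astype(np.uint8))
for i in range(1,n):
  if s[i,4]>60:
    h=z[l==i].max(); print(s[i],h,ray("top",ce[i],np.median(z[l==i])))
E
```

```text
thr sample 132 77 43 75
dial [286 236  24  27 471] [297.87048832 249.72186837] [0.51142524 0.09412021 0.089     ]
bar [293 240   9  20  97] [297.44329897 248.07216495] [0.51467809 0.09313919 0.119     ]
ring ((347.7531433105469, 242.19419860839844), (18.123598098754883, 19.24957847595215), 19.047088623046875) [ 0.52892357 -0.02422902  0.075     ]
z btn [[0.095 0.098 0.095 0.097 0.1   0.094 0.095]
 [0.094 0.094 0.099 0.096 0.098 0.097 0.095]
 [0.095 0.099 0.096 0.097 0.096 0.099 0.098]
 [1.093 0.095 0.1   0.098 0.096 0.096 0.095]]
z bar [[0.088 0.087 0.09  0.09  0.089]
 [0.12  0.12  0.121 0.106 0.093]
 [0.123 0.121 0.121 0.117 0.09 ]
 [0.122 0.12  0.121 0.123 0.088]
 [0.118 0.122 0.122 0.118 0.101]
 [0.117 0.122 0.121 0.118 0.117]
 [0.119 0.123 0.12  0.123 0.119]
 [0.121 0.122 0.119 0.122 0.121]
 [0.121 1.093 0.121 0.121 0.121]
 [0.123 0.12  0.123 0.121 0.119]
 [0.122 0.117 0.122 0.122 0.112]]
btn .095 [ 0.52825069 -0.02319502  0.095     ]
yaw 0.1575172466190041 0.1563049790948833
[0.50924574 0.09428861] [ 0.52806974 -0.02422576]
[0.50930572 0.09435947] [ 0.52798604 -0.02417764]
[ 271  148   63   27 1261] 0.035426774183396306 [0.7375864  0.08912989 0.02973596]
[  258   174   124   107 10108] 0.12415320964257306 [0.56558306 0.04452786 0.07576217]
[211 213  28  23 506] 0.08837616112922407 [0.57442113 0.27048043 0.08313153]
[397 221  32  28 695] 0.1532004621287969 [ 0.545051   -0.17259435  0.10498221]
```

Three estimates agree: the dial axis is at about (0.510, 0.0943), the heater yaw is 0.157, and the button is at about (0.528, -0.0237) with its top at z≈0.096. The bar top also measures 0.121, as expected. I'll move above the dial now.

```bash
cat > go.py <<'E'
from h import *
import sys
def go(x,y,z,yaw):  # desired tool-y azimuth minus pi/2
    s=bot.sense();R=s["tool_rot"];R=np.array(R);e=np.array([x,y,z])-s["eef_pos"]
    cur=np.arctan2(-R[0,1],R[1,1])
    print("t",round(s["time_s"],2),"pos",np.round(s["eef_pos"],4),"yaw",round(cur,4),"F",np.round(s["force"],2),"M",np.round(s["moment"],3),"w",round(s["gripper_width"],4),"j1,j7",np.round(np.array(s["joints"])[[0,6]],2))
    print("shift xyz",np.round(R.T@e,4),"turn",round(-(yaw-cur),4),"tilt",np.round(R[2],4))
go(*map(float,sys.argv[1:5]))
E
python3 -m jog '[[[1,0,-0.015,0.015,-0.05],[1,0,-0.04,0.04,-0.12],[1,0,-0.068,0.067,-0.2],[1,0,-0.096,0.095,-0.28],[1,0,-0.124,0.122,-0.36],[1,0,-0.152,0.15,-0.44],[1,0,-0.18,0.177,-0.52],[1,0,-0.208,0.205,-0.555]]]'; python3 go.py .510 .0943 .16 .157
```

```text
time_s: 0.77
eef_pos: [0.3898, 0.3949, 0.2184]
tool_rot: [[-0.0, -0.16, 0.987], [-0.0, 0.987, 0.16], [-1.0, -0.0, -0.0]]
force: [0.7, 0.8, 0.2]
gripper_width: 0.0929
t 0.77 pos [0.3898 0.3949 0.2184] yaw 0.1611 F [0.72 0.78 0.25] M [ 0.066 -0.055  0.073] w 0.0929 j1,j7 [-0.77  0.74]
shift xyz [ 0.0585 -0.3159  0.0704] turn 0.0041 tilt [-1.e+00 -4.e-04 -3.e-04]
```

```bash
python3 -m jog '[[[1,0,-0.039,0.0088,0],[1,0,-0.079,0.0176,0],[1,0,-0.119,0.0264,0],[1,0,-0.159,0.0352,0],[1,0,-0.199,0.044,0],[1,0,-0.239,0.053,0],[1,0,-0.275,0.061,0],[1,0,-0.3,0.067,0]]]' >/dev/null; python3 -m jog '[[[0.6,0.01,-0.012,0.003,0],[0.5,0.03,-0.016,0.0035,0],[0.5,0.05,-0.016,0.0035,0],[0.5,0.058,-0.016,0.0035,0],[0.5,0.058,-0.016,0.0035,0]]]' ; python3 go.py .510 .0943 .16 .157
python3 - <<'E'
from h import *
for n in("scene","top"):
    p,d=imaging.read_camera(n)
    q=proj(n,[.51,.0943,.12]).astype(int);x=p[max(0,q[1]-50):q[1]+50,q[0]-65:q[0]+65]
    cv2.imwrite(f"pics/{n}1.png",cv2.resize(x[:,:,::-1],None,fx=6,fy=6,interpolation=cv2.INTER_CUBIC))
E
```

```text
time_s: 1.85
eef_pos: [0.507, 0.0962, 0.1585]
tool_rot: [[-0.004, -0.157, 0.988], [-0.001, 0.988, 0.157], [-1.0, 0.0, -0.004]]
force: [0.3, -0.6, 0.5]
gripper_width: 0.064
t 1.85 pos [0.507  0.0962 0.1585] yaw 0.1573 F [ 0.27 -0.6   0.48] M [0.015 0.007 0.022] w 0.064 j1,j7 [-0.22  1.34]
shift xyz [-0.0015 -0.0023  0.0027] turn 0.0003 tilt [-1.      0.     -0.0041]
```

View pics/scene1.png

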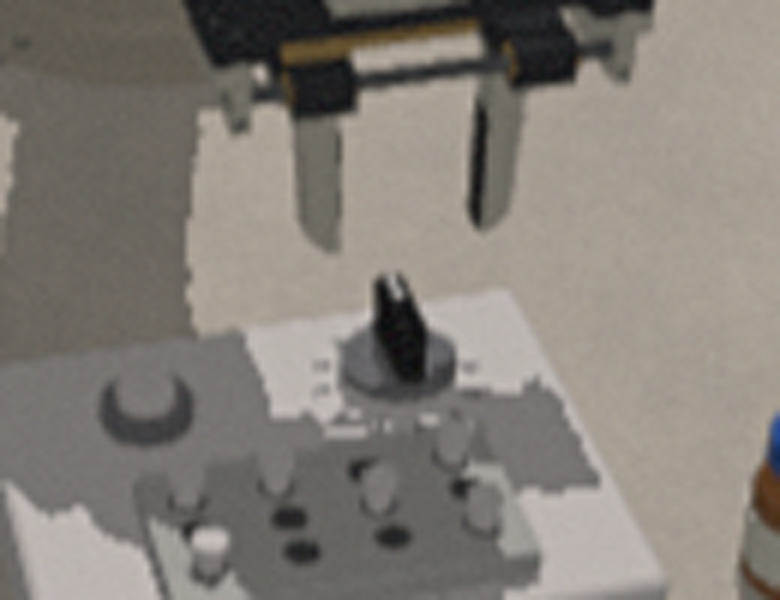

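View pics/top1.png

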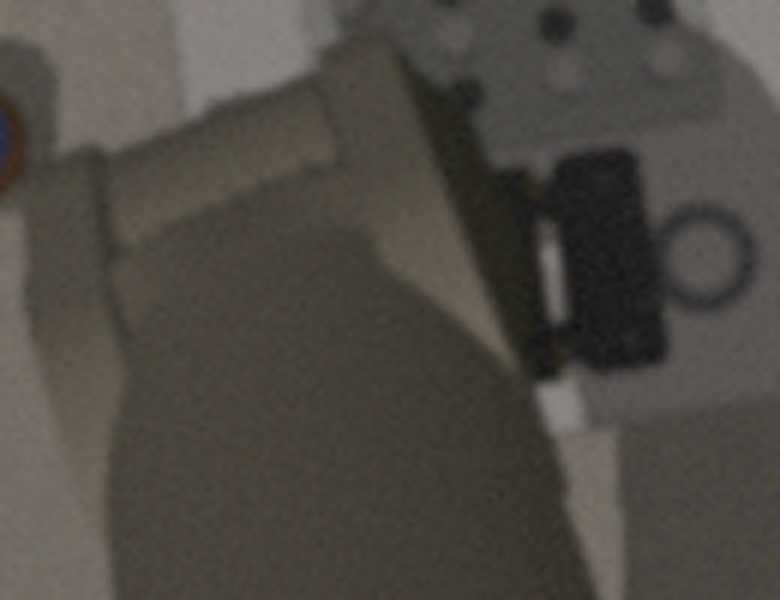

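The fingers straddle the bar line: tips at about (330,248) and (485,228) in the crop, bar at (400,320). I'll let the arm settle and then descend.

```bash
python3 -m jog '[[[0.5,0,-0.0023,0.0027,0],[0.5,0.02,-0.0023,0.0027,0],[0.5,0.04,-0.0023,0.0027,0],[0.5,0.055,-0.0023,0.0027,0],[0.5,0.06,-0.0023,0.0027,0],[0.5,0.06,-0.0023,0.0027,0],[0.5,0.06,-0.0023,0.0027,0],[0.5,0.06,-0.0023,0.0027,0]]]' >/dev/null; python3 go.py .510 .0943 .0925 .157
```

```text
t 2.62 pos [0.5122 0.094  0.1017] yaw 0.1563 F [0.24 0.09 0.51] M [ 0.047 -0.006 -0.108] w 0.0466 j1,j7 [-0.23  1.33]
shift xyz [ 0.0092  0.0006 -0.0022] turn -0.0007 tilt [-1.0e+00  2.0e-04  1.7e-03]
```

```bash
python3 -m jog '[[[0.5,0.004,0.0005,-0.0018,0],[0.4,0.008,0.0005,-0.0018,0],[0.3,0.008,0.0005,-0.0018,0],[0.25,0.008,0.0005,-0.0018,0]]]' >/dev/null; python3 go.py .510 .0943 .089 .157; python3 - <<'E'
from h import *
for n in("scene",):
    p,d=imaging.read_camera(n)
    q=proj(n,[.51,.0943,.12]).astype(int);x=p[max(0,q[1]-50):q[1]+50,q[0]-65:q[0]+65]
    cv2.imwrite(f"pics/{n}2.png",cv2.resize(x[:,:,::-1],None,fx=6,fy=6,interpolation=cv2.INTER_CUBIC))
E
```

```text
t 2.95 pos [0.5096 0.094  0.0926] yaw 0.1562 F [ 0.04 -0.01  0.45] M [ 0.001  0.022 -0.033] w 0.031 j1,j7 [-0.23  1.32]
shift xyz [0.0036 0.0003 0.0005] turn -0.0008 tilt [-1.e+00 -1.e-04 -2.e-04]
```

View pics/scene2.png

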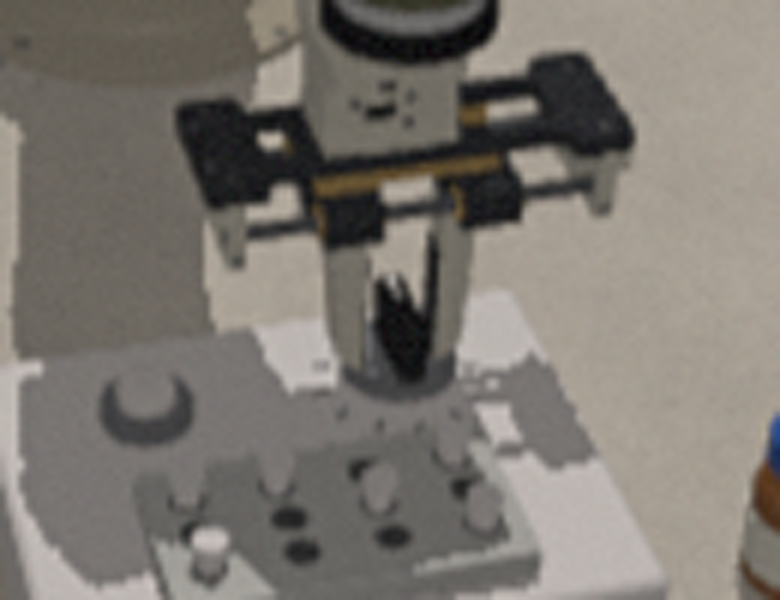

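The bar at crop (400,335) sits between the fingers, whose tips are at about (350,370) and (445,360) near the disc. Closing now.

```bash
python3 -m jog '[[[0.17,0,0,0,0],[0.17,0,0,0,0],[0.17,0,0,0,0]]]' ; python3 -m jog '[[[0,0,0,0,0],[0,0,0,0,0],[0,0,0,0,0],[0,0,0,0,0]]]';python3 go.py .510 .0943 .089 .157
```

```text
time_s: 3.25
eef_pos: [0.5095, 0.0955, 0.0927]
tool_rot: [[0.0, -0.157, 0.988], [0.002, 0.988, 0.157], [-1.0, 0.001, 0.0]]
force: [-1.0, 5.2, -0.3]
gripper_width: 0.0159
time_s: 3.58
eef_pos: [0.5094, 0.0966, 0.0928]
tool_rot: [[0.0, -0.158, 0.987], [0.003, 0.987, 0.158], [-1.0, 0.002, 0.001]]
force: [-2.2, 8.2, 0.4]
gripper_width: 0.0138
t 3.58 pos [0.5094 0.0966 0.0928] yaw 0.1586 F [-2.23  8.24  0.38] M [ 2.093  0.632 -0.013] w 0.0138 j1,j7 [-0.23  1.32]
shift xyz [ 0.0038 -0.0024  0.0002] turn 0.0016 tilt [-1.0e+00  2.4e-03  6.0e-04]
```

The gripper holds the bar (13.8 mm). The side load shows the bar sits about 2.6 mm further along tool +y, so I'll null that and start pressing.

```bash
python3 -m jog '[[[0,0,0.0013,0,0],[0,0,0.0027,0,0],[0,0.0005,0.0027,0,0],[0,0.001,0.0027,0,0],[0,0.001,0.0027,0,0]]]' >/dev/null;python3 go.py .510 .0943 .089 .157;  python3 -m jog '[[[0,0.0005,0,0,0],[0,0.001,0,0,0],[0,0.0015,0,0,0],[0,0.002,0,0,0]]]'>/dev/null;python3 go.py .510 .0943 .089 .157
```

```text
t 4.0 pos [0.5093 0.0968 0.0918] yaw 0.1562 F [-0.97  1.63  5.17] M [ 0.472  0.311 -0.085] w 0.014 j1,j7 [-0.24  1.32]
shift xyz [ 0.0028 -0.0026  0.0003] turn -0.0008 tilt [-1.e+00  1.e-04  4.e-04]
t 4.33 pos [0.5093 0.0968 0.0898] yaw 0.1563 F [-1.36  1.96  6.16] M [0.5   0.305 0.032] w 0.014 j1,j7 [-0.24  1.32]
shift xyz [ 0.0008 -0.0026  0.0003] turn -0.0007 tilt [-1.e+00  2.e-04  3.e-04]
```

The cap is moving down with the grip: 3 mm at about 6 N, which matches the spring.

```bash
python3 -m jog '[[[0,0.0007,0,0,0],[0,0.0014,0,0,0],[0,0.0021,0,0,0],[0,0.0021,0,0,0]]]' >/dev/null;python3 go.py .510 .0943 .089 .157;  python3 -m jog '[[[0,0.0004,0,0,0],[0,0.0007,0,0,0],[0,0.0007,0,0,0]]]'>/dev/null;python3 go.py .510 .0943 .089 .157
```

```text
t 4.67 pos [0.5094 0.0968 0.0877] yaw 0.1562 F [-1.04  2.13  7.86] M [ 0.542  0.359 -0.031] w 0.0139 j1,j7 [-0.24  1.31]
shift xyz [-0.0013 -0.0026  0.0002] turn -0.0008 tilt [-1.e+00  2.e-04  4.e-04]
t 4.92 pos [0.5094 0.0968 0.0871] yaw 0.1562 F [-1.73  2.48  7.43] M [0.567 0.407 0.036] w 0.0135 j1,j7 [-0.24  1.31]
shift xyz [-0.0019 -0.0026  0.0002] turn -0.0008 tilt [-1.e+00  2.e-04  5.e-04]
```

```bash
python3 -m jog '[[[0,0.0002,0,0,0],[0,0.0003,0,0,0],[0,0.0003,0,0,0]]]'>/dev/null;python3 go.py .510 .0943 .089 .157
```

```text
t 5.17 pos [0.5094 0.0968 0.0868] yaw 0.1562 F [-1.78  1.27  7.56] M [ 0.459  0.402 -0.01 ] w 0.0141 j1,j7 [-0.24  1.31]
shift xyz [-0.0022 -0.0026  0.0002] turn -0.0008 tilt [-1.e+00  2.e-04  5.e-04]
```

```bash
for i in 1; do python3 -m jog '[[[0,0.0002,0,0,0],[0,0.0002,0,0,0]]]'>/dev/null;python3 go.py .510 .0943 .089 .157;python3 -m jog '[[[0,0.0002,0,0,0],[0,0.0002,0,0,0]]]'>/dev/null;python3 go.py .510 .0943 .089 .157; done
```

```text
t 5.33 pos [0.5094 0.0968 0.0867] yaw 0.1562 F [-2.13  2.96  8.4 ] M [0.498 0.411 0.016] w 0.0138 j1,j7 [-0.24  1.31]
shift xyz [-0.0023 -0.0026  0.0002] turn -0.0008 tilt [-1.e+00  2.e-04  5.e-04]
t 5.5 pos [0.5094 0.0968 0.0866] yaw 0.1562 F [-1.93  1.65 11.02] M [ 0.498  0.557 -0.003] w 0.0139 j1,j7 [-0.24  1.31]
shift xyz [-0.0024 -0.0026  0.0002] turn -0.0008 tilt [-1.e+00  1.e-04  6.e-04]
```

The stop is reached: depth has levelled off while force climbs. I'll add a little load, then turn in checked increments.

```bash
python3 -m jog '[[[0,0.0002,0,0,0],[0,0.0002,0,0,0]]]'>/dev/null;python3 go.py .510 .0943 .089 .157;python3 -m jog '[[[0,0,0,0,0.06],[0,0,0,0,0.13],[0,0,0,0,0.2],[0,0,0,0,0.26]]]'>/dev/null;python3 go.py .510 .0943 .089 -1.937
```

```text
t 5.67 pos [0.5094 0.0969 0.0866] yaw 0.1562 F [-2.83  2.07 13.4 ] M [0.476 0.737 0.062] w 0.0137 j1,j7 [-0.24  1.31]
shift xyz [-0.0024 -0.0026  0.0002] turn -0.0008 tilt [-1.e+00  2.e-04  8.e-04]
t 6.0 pos [0.5094 0.0965 0.0866] yaw -0.1075 F [-2.2   1.21 13.1 ] M [0.302 0.624 0.07 ] w 0.0139 j1,j7 [-0.29  1.15]
shift xyz [-0.0024 -0.0022  0.0009] turn 1.8295 tilt [-1.e+00  1.e-04  6.e-04]
```

```bash
python3 -m jog '[[[0,0,0,0,0.08],[0,0,0,0,0.16],[0,0,0,0,0.24],[0,0,0,0,0.26]]]'>/dev/null;python3 go.py .510 .0943 .089 -1.938;python3 -m jog '[[[0,0,0,0,0.08],[0,0,0,0,0.16],[0,0,0,0,0.24],[0,0,0,0,0.26]]]'>/dev/null;python3 go.py .510 .0943 .089 -1.938
```

```text
t 6.33 pos [0.5093 0.0963 0.0865] yaw -0.3688 F [-1.61  0.93 14.37] M [0.031 0.696 0.014] w 0.0137 j1,j7 [-0.34  0.98]
shift xyz [-0.0025 -0.0017  0.0014] turn 1.5692 tilt [-1.e+00 -1.e-04  5.e-04]
t 6.67 pos [0.5092 0.0961 0.0865] yaw -0.6291 F [-2.2   0.05 12.78] M [-0.115  0.733  0.029] w 0.014 j1,j7 [-0.38  0.82]
shift xyz [-0.0025 -0.001   0.0017] turn 1.3089 tilt [-1.e+00 -2.e-04  3.e-04]
```

```bash
python3 -m jog '[[[0,0,0,0,0.08],[0,0,0,0,0.16],[0,0,0,0,0.24],[0,0,0,0,0.32],[0,0,0,0,0.4],[0,0,0,0,0.4]]]'>/dev/null;python3 go.py .510 .0943 .089 -1.938;python3 -m jog '[[[0,0,0,0,0.08],[0,0,0,0,0.16],[0,0,0,0,0.24],[0,0,0,0,0.32],[0,0,0,0,0.4],[0,0,0,0,0.4]]]'>/dev/null;python3 go.py .510 .0943 .089 -1.938
```

```text
t 7.17 pos [0.5089 0.0958 0.0865] yaw -1.0296 F [-3.9  -1.35 14.93] M [-0.314  0.919 -0.001] w 0.0137 j1,j7 [-0.46  0.57]
shift xyz [-0.0025  0.0002  0.0019] turn 0.9084 tilt [-1.e+00 -6.e-04  2.e-04]
t 7.67 pos [0.5085 0.0957 0.0865] yaw -1.4295 F [-4.54 -1.1  16.36] M [-0.374  1.208  0.02 ] w 0.0141 j1,j7 [-0.53  0.32]
shift xyz [-0.0025  0.0013  0.0016] turn 0.5085 tilt [-1.0e+00 -1.1e-03  3.0e-04]
```

```bash
python3 -m jog '[[[0,-0.0002,-0.0005,0,0.08],[0,-0.0002,-0.001,0,0.16],[0,-0.0002,-0.001,0,0.24],[0,-0.0002,-0.001,0,0.32],[0,-0.0002,-0.001,0,0.4],[0,-0.0002,-0.001,0,0.46],[0,-0.0002,-0.001,0,0.508],[0,-0.0002,-0.001,0,0.508]]]'>/dev/null;python3 go.py .510 .0943 .089 -1.938; python3 - <<'E'
from h import *
for n in("scene",):
    p,d=imaging.read_camera(n)
    q=proj(n,[.51,.0943,.12]).astype(int);x=p[max(0,q[1]-50):q[1]+50,q[0]-65:q[0]+65]
    cv2.imwrite(f"pics/{n}3.png",cv2.resize(x[:,:,::-1],None,fx=6,fy=6,interpolation=cv2.INTER_CUBIC))
E
```

```text
t 8.33 pos [0.508  0.0958 0.0866] yaw -1.9356 F [-2.96 -0.83 12.39] M [-0.256  0.871  0.069] w 0.0137 j1,j7 [-0.62 -0.01]
shift xyz [-0.0024  0.0024  0.0006] turn 0.0024 tilt [-1.e+00 -2.e-04  5.e-04]
```

View pics/scene3.png

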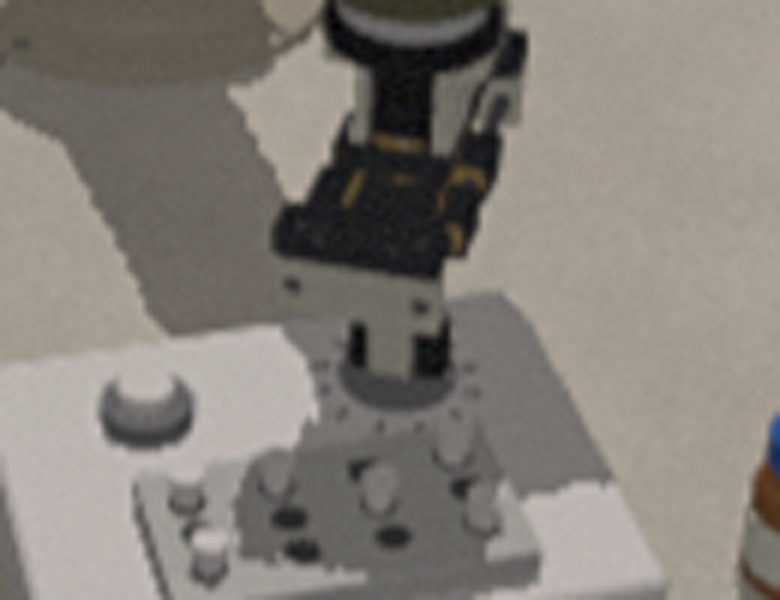

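The bar now lies across, about 120° clockwise, and the gripper clears the block. I'll let the cap rise under the grip and then open.

```bash
python3 -m jog '[[[0,-0.001,0,0,0.001],[0,-0.002,0,0,0.002],[0,-0.0035,0,0,0.002],[0,-0.005,0,0,0.002],[0,-0.0068,0,0,0.002],[0,-0.0068,0,0,0.002]]]'>/dev/null;python3 go.py .510 .0943 .089 -1.938;python3 -m jog '[[[0.2,0,0,0,0],[0.3,0,0,0,0],[0.4,0,0,0,0],[0.4,0,0,0,0],[0.4,0,0,0,0]]]'; python3 go.py .510 .0943 .16 -1.938
```

```text
t 8.88 pos [0.508  0.0959 0.0927] yaw -1.9343 F [-0.83 -1.69  2.49] M [-0.641  0.408 -0.001] w 0.0138 j1,j7 [-0.63 -0.02]
shift xyz [0.0037 0.0025 0.0007] turn 0.0037 tilt [-1.0e+00 -1.0e-04  1.1e-03]
time_s: 9.3
eef_pos: [0.5084, 0.0966, 0.0929]
tool_rot: [[0.0, 0.935, -0.355], [-0.0, -0.355, -0.935], [-1.0, 0.0, -0.0]]
force: [0.1, 0.6, -0.4]
gripper_width: 0.0366
t 9.3 pos [0.5084 0.0966 0.0929] yaw -1.9337 F [ 0.12  0.62 -0.44] M [-0.029  0.133  0.009] w 0.0366 j1,j7 [-0.63 -0.02]
shift xyz [-0.0671  0.0024  0.0015] turn 0.0043 tilt [-1.e+00  2.e-04 -1.e-04]
```

```bash
python3 -m jog '[[[0.4,-0.015,0,0,0],[0.4,-0.04,0,0,0],[0.4,-0.065,0,0,0],[0.2,-0.07,0,0,0],[0,-0.07,0,0,0]]]' >/dev/null; python3 go.py .527 -.0218 .16 -1.938
```

```text
t 9.72 pos [0.5091 0.0969 0.1643] yaw -1.9333 F [0.75 0.42 0.45] M [-0.051  0.081  0.004] w 0.0283 j1,j7 [-0.73 -0.12]
shift xyz [0.0042 0.0588 0.1047] turn 0.0047 tilt [-1.      0.0024 -0.0022]
```

```bash
python3 -m jog '[[[0,0,0.01,0.018,0],[0,0,0.025,0.045,0],[0,0,0.04,0.072,0],[0,0,0.053,0.094,0],[0,0,0.0587,0.1045,0],[0,0,0.0587,0.1045,0],[0,0,0.0587,0.1045,0]]]' >/dev/null; python3 go.py .527 -.0218 .105 -1.938;  python3 - <<'E'
from h import *
for n in("scene","top"):
    p,d=imaging.read_camera(n)
    q=proj(n,[.52,.04,.12]).astype(int);x=p[max(0,q[1]-50):q[1]+50,q[0]-65:q[0]+65]
    cv2.imwrite(f"pics/{n}4.png",cv2.resize(x[:,:,::-1],None,fx=6,fy=6,interpolation=cv2.INTER_CUBIC))
E
```

```text
t 10.3 pos [ 0.5256 -0.0217  0.1622] yaw -1.9348 F [-0.51 -0.54  1.05] M [-0.072  0.119 -0.021] w 0.0005 j1,j7 [-0.48  0.09]
shift xyz [ 0.0572  0.0015 -0.0004] turn 0.0032 tilt [-1.     -0.0014  0.    ]
```

View pics/scene4.png

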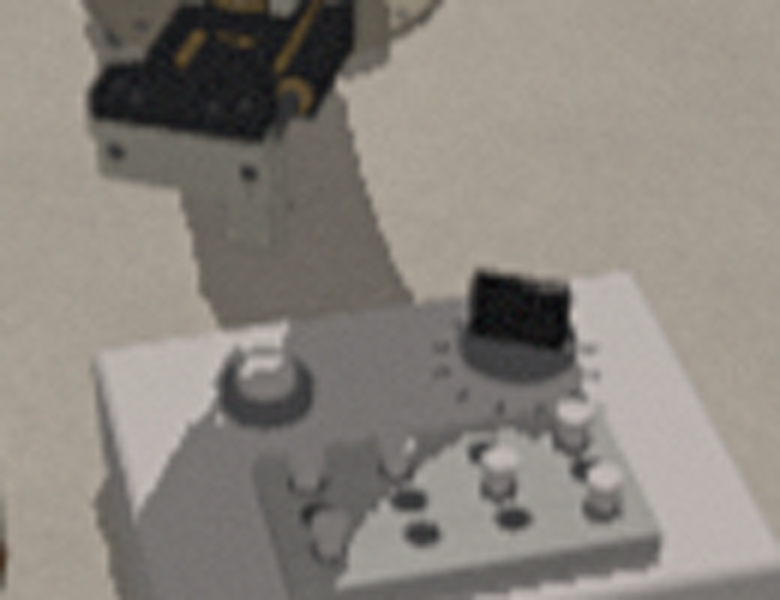

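View pics/top4.png

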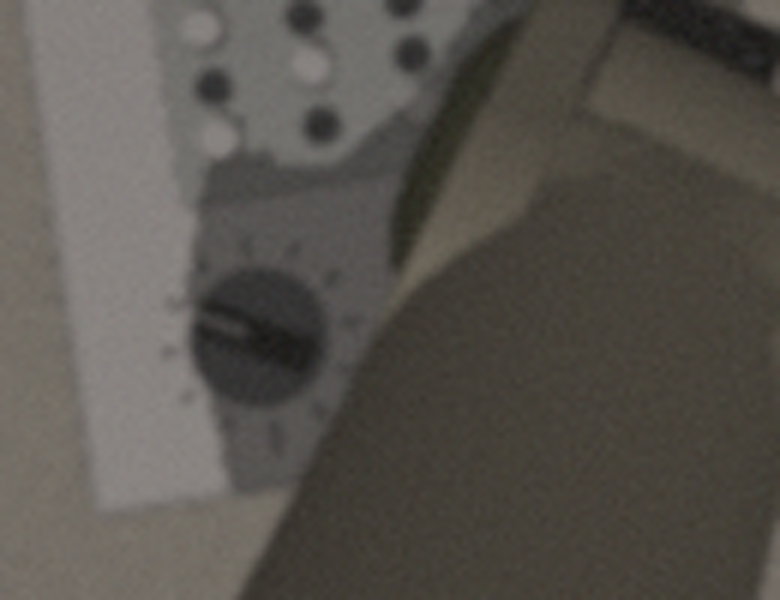

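The pointer sits at crop (205,312) from the centre at (260,337), on the fourth tick at (172,303). The bar slope is about 22° against 20° expected for 120°, and the cap is up. Now the button.

```bash
python3 -m jog '[[[0,0.015,0.001,0,0],[0,0.035,0.001,0,0],[0,0.05,0.001,0,0],[0,0.058,0.001,0,0],[0,0.058,0.001,0,0],[0,0.058,0.001,0,0]]]' >/dev/null; python3 go.py .527 -.0218 .095 -1.938; python3 -m jog '[[[0,0.002,0,0,0],[0,0.004,0,0,0],[0,0.006,0,0,0],[0,0.008,0,0,0],[0,0.008,0,0,0]]]' >/dev/null; python3 go.py .527 -.0218 .09 -1.938;
```

```text
t 10.9 pos [ 0.5268 -0.0216  0.1049] yaw -1.9328 F [ 0.11 -0.15  0.05] M [-0.057  0.098 -0.024] w 0.0005 j1,j7 [-0.41  0.17]
shift xyz [0.0099 0.0002 0.0001] turn 0.0052 tilt [-1.e+00 -8.e-04  2.e-04]
t 11.32 pos [ 0.5272 -0.0223  0.0969] yaw -1.9337 F [ 0.  -0.1  1.8] M [ 0.162 -0.046 -0.001] w 0.0009 j1,j7 [-0.4   0.18]
shift xyz [ 0.0069 -0.0003 -0.0004] turn 0.0043 tilt [-1.e+00  4.e-04 -3.e-04]
```

```bash
python3 -m jog '[[[0,0.0015,0,0,0],[0,0.003,0,0,0],[0,0.0045,0,0,0],[0,0.0045,0,0,0]]]' >/dev/null; python3 go.py .527 -.0218 .095 -1.938; python3 -m jog '[[[0,0.0007,0,0,0],[0,0.0014,0,0,0],[0,0.0014,0,0,0]]]' >/dev/null; python3 go.py .527 -.0218 .09 -1.938
```

```text
t 11.65 pos [ 0.5272 -0.0223  0.0924] yaw -1.9338 F [0.38 1.52 3.72] M [0.265 0.005 0.028] w 0.0003 j1,j7 [-0.39  0.19]
shift xyz [-0.0026 -0.0004 -0.0004] turn 0.0042 tilt [-1.e+00  4.e-04 -3.e-04]
t 11.9 pos [ 0.5272 -0.0223  0.0913] yaw -1.9338 F [-1.06  2.06  7.4 ] M [ 0.384  0.074 -0.022] w 0.0005 j1,j7 [-0.39  0.19]
shift xyz [ 0.0013 -0.0003 -0.0004] turn 0.0042 tilt [-1.e+00  4.e-04 -5.e-04]
```

Measured z is lagging and force is at 7.4 N, so the button is reaching its stop. I'll push slightly further to confirm, then release.

```bash
python3 -m jog '[[[0,0.0005,0,0,0],[0,0.0008,0,0,0],[0,0.0008,0,0,0]]]' >/dev/null; python3 go.py .527 -.0218 .09 -1.938;  python3 -m jog '[[[0,-0.003,0,0,0],[0,-0.008,0,0,0],[0,-0.02,0,0,0],[0,-0.045,0,0,0],[0,-0.075,0,0,0],[0,-0.09,0,0,0],[0,-0.09,0,0,0]]]' >/dev/null; python3 go.py .51 .25 .2 -1.938
```

```text
t 12.15 pos [ 0.5272 -0.0223  0.0911] yaw -1.934 F [-2.39  2.06 17.18] M [0.351 0.628 0.07 ] w 0.0006 j1,j7 [-0.39  0.19]
shift xyz [ 0.0011 -0.0004 -0.0004] turn 0.004 tilt [-1.0e+00  6.0e-04 -1.2e-03]
t 12.73 pos [ 0.528  -0.0229  0.1829] yaw -1.9342 F [ 0.72 -0.33  0.18] M [-0.08   0.113  0.002] w 0.0004 j1,j7 [-0.51  0.07]
shift xyz [-0.0172 -0.1138 -0.2487] turn 0.0038 tilt [-1.      0.0035 -0.0014]
```

The hard stop is confirmed: force rose to 17 N with no further travel, and I've released the button. I'll move aside, well above everything, for a last look.

```bash
python3 -m jog '[[[0,-0.02,-0.01,-0.02,0],[0,-0.04,-0.024,-0.05,0],[0,-0.06,-0.04,-0.085,0],[0,-0.06,-0.055,-0.12,0],[0,-0.06,-0.07,-0.155,0],[0,-0.06,-0.085,-0.19,0],[0,-0.06,-0.1,-0.22,0],[0,-0.06,-0.1,-0.22,0]]]' >/dev/null; python3 -m jog '[[[0,0,-0.01,-0.03,0],[0,0,-0.02,-0.06,0],[0,0,-0.03,-0.09,0],[0,0,-0.03,-0.12,0],[0,0,-0.03,-0.13,0],[0,0,-0.03,-0.13,0]]]'; python3 - <<'E'
from h import *
p,d=imaging.read_camera("top"); cv2.imwrite("pics/top5.png",p[:,:,::-1])
cv2.imwrite("pics/top5c.png",cv2.resize(p[215:285,260:385,::-1],None,fx=6,fy=6,interpolation=cv2.INTER_CUBIC))
c=imaging.get_calibration("top");K,R,t=c["intrinsics"],c["R"],c["t"]
u,v=np.meshgrid(np.arange(640),np.arange(400))
P=(np.stack([(u-K[0,2])/K[0,0]*d,(v-K[1,2])/K[1,1]*d,d],-1)-t)@R;z=P[...,2]
print("btn z",np.median(z[240:246,346:351]))
m=(z>.02)&(d>0)&(z<.2)&(v>130)&(v<300)&(u>180)&(u<460)
n,l,s,ce=cv2.connectedComponentsWithStats(m.astype(np.uint8))
for i in range(1,n):
  if s[i,4]>60: print(s[i],ray("top",ce[i],np.median(z[l==i])))
p,d=imaging.read_camera("scene"); cv2.imwrite("pics/scene5.png",p[:,:,::-1])
E
```

```text
time_s: 13.9
eef_pos: [0.5295, 0.3533, 0.2386]
tool_rot: [[-0.001, 0.936, -0.352], [-0.001, -0.352, -0.936], [-1.0, -0.0, 0.001]]
force: [-0.3, -0.5, 0.1]
gripper_width: 0.0005
btn z 0.09626577955664445
[ 271  148   63   27 1261] [0.73756518 0.08865741 0.02971153]
[  258   174   124   107 10117] [0.5655597  0.04445969 0.07574422]
[211 213  28  23 502] [0.57452324 0.27069083 0.08308373]
[397 221  32  28 700] [ 0.54502784 -0.17266671  0.10390268]
```

View pics/top5c.png

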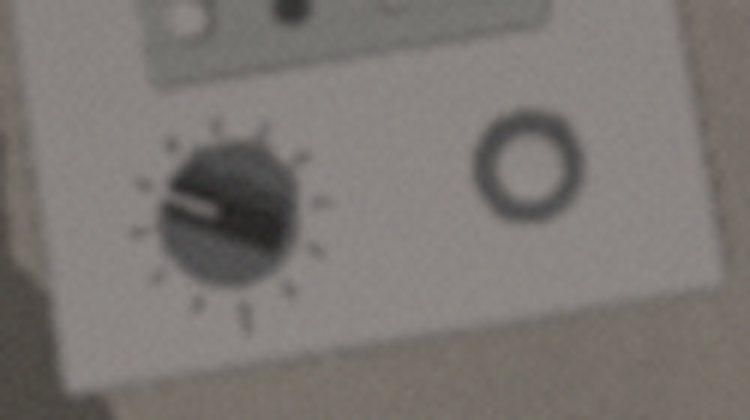

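View pics/scene5.png

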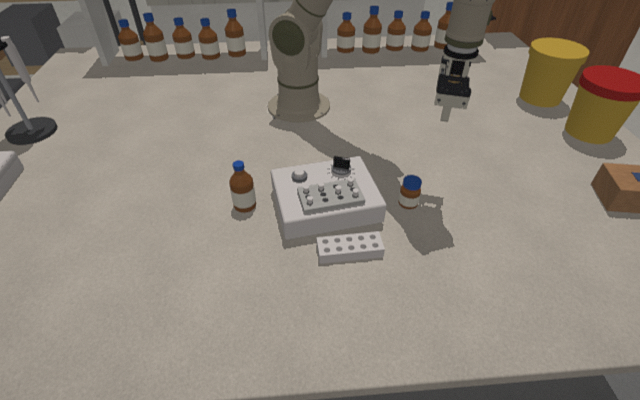

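The pointer line at (168,193) in the crop aims at the tick at (143,184). Counting clockwise from the long tick at (245,318), the ticks run (197,305), (158,279), (138,233), (143,184), so it is on the fourth. The button is out again, and the bottle, jar and rack are where they were.

```bash
python3 -c "
from bench import workorder
print(workorder.finish_job())"
```

```text
the job is handed in; nothing more can be done
None
```

The timer is set four clicks clockwise from off, the start button has been pressed and released, and the job was handed in at about 14 s.

- **Dial:** I gripped the bar and pressed the cap to its stop by feel. I turned it 2.09 rad with readings of about 12.4–16.4 N down, then let the cap rise before opening the fingers. The last top picture shows the pointer on the fourth tick. I judged the cap to be back up from the rise of the tool and the pictures, and did not measure its height afterwards.
- **Start button:** I pressed it about 6 mm, until the force rose to about 17 N with no further travel, then let go. Its top measured z ≈ 0.096 afterwards, the same as before.
- **Bystanders:** the bottle, jar and rack measured within 0.5 mm of where they started, and the arm ended clear of everything.
- **Disagreement:** the camera put the dial about 2.5 mm to one side of where the closing fingers found it, which gave a brief side load of about 8 N. I corrected it before pressing.

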